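# Switch on the guarded heater controller

## Task

Switch on the heater controller, the box with the round dial: with a fingertip, swing its hinged switch guard up and back until it stays open by itself, push the toggle beneath it all the way over to the dial side, then tip the guard forward again so that it drops shut over the toggle. Do not force the guard or the toggle, and leave the dial, the switch and guard of the other box and the things standing around (flask, beaker, tape roll, cork stopper) as they are.

Things in the scene. Friction and masses are not known exactly. Their poses are not given: they have to be found in the camera images.
- heater_box: To switch on: grey steel box fixed to the bench, 160 x 200 x 60 mm (x, y, z). Origin: centre of its underside; x to its rear (which is towards the robot), y to its left as seen from its front, z up. On its flat top, at y = +35 mm, a toggle under a blue hinged guard; at y = -58 mm one round dial, 40 mm across (foot 64), up to 45 mm above the top. A loose cork stands on the right rear corner.
- stirrer_box: Leave alone: grey steel box fixed to the bench, 160 x 200 x 60 mm (x, y, z). Origin: centre of its underside; x to its rear (which is towards the robot), y to its left as seen from its front, z up. On its flat top, at y = +35 mm, a toggle under a blue hinged guard; at y = -58 mm two fixed black caps, 22 mm across, one behind the other. Guard and toggle as on the heater box.
- heater_guard (a joint): Angle of the heater guard, rad: 0 shut, 1.75 fully back at its stop. Let go below about 1.1 it falls shut, above about 1.4 it falls back to the stop. About 40 g: under 1 N moves it. Fully back it leans rearwards, its lip's edge 43 mm behind and 66 mm above the hinge (the highest point); to shut it, push the lip forward (-x) from behind in an arc about the hinge, and it falls.
- heater_guard_hinge (a point): Middle of the heater guard's hinge axis, fixed: x +30, y +35 mm in the box, 12 mm above its top (72 above the bench); axes as the box, hinge axis y. Shut, the guard is a hood 40 mm wide (y), from the hinge to 55 mm in front (-x), top 22 mm above the hinge, front wall down to 2 mm above the box. Lugs 12 mm long, to 6 mm above the hinge, at 21 to 26 mm either side.
- heater_lip (a point): Middle of the free edge of the heater guard's lip; moves with the guard. The lip, 34 mm wide and 3 mm thick, juts 18 mm forward and 10 mm up from the top of the hood's front. Shut, its edge is 73 mm in front of and 30 mm above the hinge. Lift it from below with a tip tilted 30 to 45 degrees (30 to 40 mm of room over the box top) and follow an arc about the hinge; a level push jams it.
- heater_toggle (a joint): Angle of the heater's toggle, rad: 0 = off, leaning to the box's left (+y), away from the dial; 0.9 = on, leaning to the box's right (-y), to the dial side. It has no snap: it stays where it is left. About 3 N at 11 mm above the pivot moves it.
- heater_toggle_pivot (a point): Pivot of the heater toggle, fixed: x 0, y +35 mm in the box, 4 mm above its top (64 above the bench); axes as the box. Steel bat 6 mm thick, 10 mm ball end, 25 mm from pivot to ball centre, leaning 0.45 rad left or right, at most 32 mm above the box top. With the guard back the box top is free for 60 mm to its left and 50 mm to its right.
- heater_toggle_tip (a point): Centre of the 10 mm ball at the end of the heater's toggle; moves with it.
- stirrer_guard (a joint): Angle of the other box's guard, rad, 0 = shut. To be left shut.
- stirrer_toggle (a joint): Angle of the other box's toggle, rad, 0 = off. To be left off.
- dial_pointer (a point): A point on the heater's dial, 16 mm off its axis; moves as the dial turns.
- flask: Loose conical glass flask, 76 mm wide at the foot, 108 mm tall; origin at the centre of its underside.
- beaker: Loose clear plastic beaker, 80 mm wide at the rim, 100 mm tall; origin at the centre of its underside.
- tape_roll: Loose roll of tape lying flat, 80 mm across, 24 mm tall; origin at the centre of its underside.
- stopper: Loose cork stopper, 28 mm wide, 28 mm tall, standing on the heater box's panel; origin at the centre of its underside.
There are look-alikes about, which are no part of the job. What is shaped like the beaker but turquoise is not meant.

How it is judged:
By the outcome, as a careful person would: the job done as asked, in the order asked, and still so for the second after the job is handed in, with the robot touching nothing.
It also fails if it takes over 59 s, if anything falls off the work surface, if the arm or the gripper's body presses on something with over 40 N, if the wrist force passes 120 N, or if a joint passes its speed limit or range.

## Robot

A 6-joint arm with a two-finger parallel gripper is mounted at the origin on the work surface. World frame = base frame: x ahead of the robot, y to its left, z up, the work surface at z = 0. Lengths are in mm, angles in degrees, forces in N, time in s.
With the tool pointing down it reaches from about 350 to 850 mm from the base axis. Payload 8.1 kg.
Tool frame: the origin (TCP) lies midway between the tips of the shut fingers; the grasp point (between the pads) lies 19 mm behind it; z points along the fingers, y is the direction in which the jaws open and shut (so a half turn about z gives the same grasp; the last joint's range is limited). The gripper opens to 85 mm and grips with 20 to 120 N. Pads are 22 mm wide; open, the fingers measure 114 mm over their backs; the gripper's body (76 mm by 85 mm) begins 54 mm behind the grasp point. The pads swing forward as they close: fully open they stand 13 mm farther back than shut.
Start: joints at [-69.866, 7.471, 85.268, -0, 87.261, -4.893], TCP at [253.845, -543.662, 231.292] pointing down, gripper open.
Joint ranges: [-169.43, 169.43], [-51.17, 129.36], [1.28, 143.12], [-76.62, 256.62], [0, 156.53], [-152.29, 152.29]. Speed limits (degrees/s): [136.94, 136.94, 159.86, 180, 180, 180].

## Interface

Orientations are given as [roll, pitch, yaw] about the fixed x, y, z axes, in that order (R = Rz(yaw) Ry(pitch) Rx(roll)).
In Python, from bench import telemetry, snapshot, camera_params, job gives the robot as it stands. The module is installed in compiled form; this text tells all that it offers.
- The arm moves only by the shell command python3 -m jog 'ROWS' [FORCE]. ROWS is JSON, a list that holds one entry, the list of rows, each a list of 7 numbers: the shift along the tool's x, y, z in units of 50 mm (1.0 is 50 mm), then the turn, a rotation vector about the tool's x, y, z in units of 2 pi rad (1.0 is 2 pi rad), then the opening, from 0 (shut) to 1 (fully open). In form: [[[dx, dy, dz, rx, ry, rz, claw], ...]]. A call has 1 to 12 rows; each row shifts and turns the commanded pose from where the row before left it, along the tool's axes as they then stand; what a row does not reach is not made up. A row lasts 1/8 s, in which the tool goes at most 62.5 mm and 10.7 degrees, less where a joint would pass 70% of its speed; a pose out of reach is approached as far as the arm can. A call with a number of a shift or a turn outside -1 to 1 is refused whole. A call with a gripper value outside its range is refused whole. The fingers move at their own pace and stop on an object; FORCE is the grip in N (left out, the last holds). Time passes only in rows, so rows that do not move let the fingers close. It gives the time, the measured TCP pose, the force and the opening at its end, in the units of the state.
- telemetry.sense(): the state, without advancing time (a new reading comes with each control period).
- snapshot(name): name is "scene" or "top" or "wrist"; returns (picture, depth): 420x560x3 uint8, red, green, blue; 420x560 float32, mm along the optical axis (not along the pixel's ray), 0 where there is no reading.
- camera_params(name): a dict with "K" (3x3 intrinsics, pixels), "extrinsics" (4x4, takes a point from camera to world coordinates). Camera axes: x right, y down, z forward; pixel columns grow to the right and rows downward; lengths in mm; the calibration is good to about 2 mm. A picture is of the moment at which its call begins: read the wrist's pose just before it. camera_params takes no time and is no camera call; for the wrist camera it gives the pose at the moment of the call.
- job.hand_in(): hands the job in, once; it reports no verdict.
The state is a dict: "time": time; "joint_pos": joint angles; "qd": joint speeds; "joint_efforts": joint torques, N m; "tool_pos": TCP position; "tcp_rot": TCP orientation; "ft_force": force on the tool from outside, world axes, zero at the start; "wrist_torque": the same for the moment, N m; "finger_gap": finger opening in mm.
Only numpy, scipy, OpenCV 4.12 (cv2) and the standard library are available. Lean on these libraries where they do the work, as an engineer would, in place of code of your own. Each camera call takes 0.05 s, during which the arm holds its last target. There are 200 camera calls.

## Working session

There is one attempt and no reset: what is moved stays moved. The work goes in short steps, Python scripts to look and compute and a shell command to move; the robot and the scene stay as the last step left them, time stands still between calls to the robot, and variables do not carry over. Pictures are saved under pics/ and viewed, about 8 in all and at most 12, crops included, and the job is handed in when it is done.

```bash
mkdir -p pics
cat > h.py <<'E'
import numpy as np, cv2
from bench import telemetry, snapshot, camera_params, job
def snap(n,f):
    P=camera_params(n); p,d=snapshot(n); cv2.imwrite('pics/'+f+'.png',p[:,:,::-1]); np.savez('pics/'+f+'.npz',p=p,d=d,K=P['K'],E=P['extrinsics']); return p,d,P
def pts(f):
    z=np.load('pics/'+f+'.npz'); d=z['d'];K=z['K'];E=z['E']
    v,u=np.mgrid[:d.shape[0],:d.shape[1]]
    c=np.stack([(u-K[0,2])/K[0,0]*d,(v-K[1,2])/K[1,1]*d,d],-1)
    return z['p'],d,c@E[:3,:3].T+E[:3,3]
E
python3 - <<'E'
from h import *
for n in('scene','top'):
    p,d,P=snap(n,n+'1'); print(n,np.round(P['extrinsics'],2).tolist(),P['K'][0].tolist())
a=cv2.imread('pics/scene1.png');b=cv2.imread('pics/top1.png')
print(telemetry.sense())
E
```

```text
scene [[-0.79, 0.38, -0.48, 1142.94], [0.61, 0.48, -0.63, 714.46], [-0.01, -0.79, -0.61, 783.46], [0.0, 0.0, 0.0, 1.0]] [464.33271579941595, 0.0, 283.6883317715825]
top [[-0.0, -0.99, 0.15, 408.47], [-1.0, 0.0, -0.01, -5.99], [0.01, -0.15, -0.99, 1304.54], [0.0, 0.0, 0.0, 1.0]] [423.0081360844809, 0.0, 280.43345677448815]
{'time': 0.1, 'joint_pos': array([-6.98678978e+01,  7.51170131e+00,  8.53208247e+01,  5.37574780e-04,
        8.72620386e+01, -4.89119568e+00]), 'qd': array([ 0.05047522, -0.1361387 , -0.13816018, -0.00292001,  0.09544343,
        0.00326525]), 'joint_efforts': array([ 2.34504609e-03, -5.70948315e+01, -5.01944625e+01, -1.34678221e-04,
        8.05125892e-03, -1.48055801e-04]), 'tool_pos': array([ 253.667363  , -543.2102666 ,  230.36096761]), 'tcp_rot': array([-1.79905825e+02, -8.59790414e-03,  2.50232647e+01]), 'ft_force': array([-0.24607567,  0.85231969, -0.16804989]), 'wrist_torque': array([0.01137181, 0.02498482, 0.01233131]), 'finger_gap': 85.18918236562597}
```

View pics/top1.png

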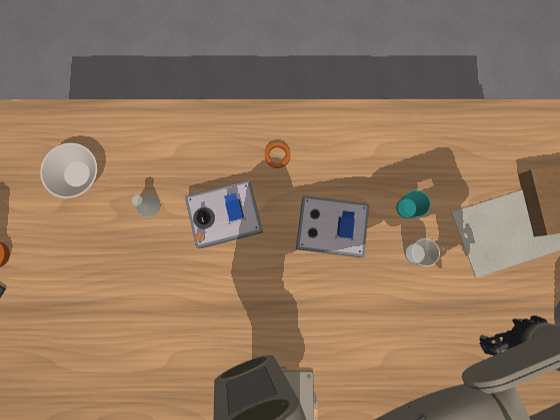

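View pics/scene1.png

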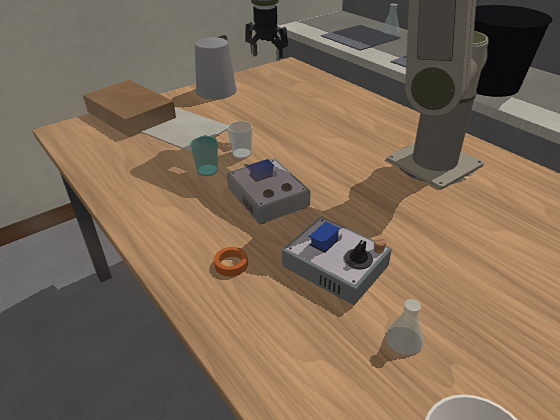

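The top view shows two candidate boxes. The one at (224,215) has a single round dial at (204,216), a blue guard at (234,207) and a cork at (200,238), so it is the heater. The one at (333,226) has two black caps, so it is the stirrer and stays untouched. The flask is at (147,203), the tape at (277,154), the beaker at (424,252) and the turquoise look-alike at (412,204).

Run:
```python
from h import *
for f,roi in(('top1',(165,265,170,275)),('scene1',(200,310,270,400))):
    p,d,W=pts(f); r0,r1,c0,c1=roi
    m=np.zeros(d.shape,bool); m[r0:r1,c0:c1]=1
    top=m&(W[...,2]>52)&(W[...,2]<68)&(d>0)
    xy=W[top]; 
    k=cv2.minAreaRect(xy[:,:2].astype(np.float32)); print(f,'top rect',k,'z med',np.median(xy[:,2]))
    hsv=cv2.cvtColor(p,cv2.COLOR_RGB2HSV)
    b=m&(hsv[...,0]>105)&(hsv[...,0]<128)&(hsv[...,1]>150)&(d>0)
    B=W[b]; print('blue',b.sum(),B.mean(0).round(1),B.min(0).round(1),B.max(0).round(1))
    hi=b&(W[...,2]>88);print('guard top rect',cv2.minAreaRect(W[hi][:,:2].astype(np.float32)),np.median(W[hi][:,2]))
    dk=m&(W[...,2]>80)&~b&(d>0); print('dial etc',W[dk].mean(0).round(1),W[dk].max(0).round(1),W[dk].min(0).round(1))
# box frame corner method: project rays of box outline in top image
a=cv2.imread('pics/top1.png')[170:260,180:270];b=cv2.imread('pics/scene1.png')[205:305,270:400]
cv2.imwrite('pics/c1.png',np.hstack([cv2.resize(a,(400,400)),cv2.resize(b,(400,400))]))
```

```text
top1 top rect ((566.872314453125, 153.19024658203125), (160.49398803710938, 199.45545959472656), 14.176109313964844) z med 60.8202984771051
blue 335 [578.8 119.9  94.8] [541.1  93.9  81.5] [616.5 143.1 106.3]
guard top rect ((579.8660888671875, 120.08540344238281), (72.2877426147461, 39.11676025390625), 13.891596794128418) 94.73267313069914
dial etc [535.5 199.4  95.3] [618.9 228.8 109.3] [484.4  95.   80.9]
scene1 top rect ((583.1392822265625, 88.4189682006836), (167.6526641845703, 343.92144775390625), 11.956338882446289) z med 59.673572271760975
blue 425 [579.6 127.   87.9] [541.5  98.   60.5] [620.7 150.  103.8]
guard top rect ((581.2479248046875, 123.70784759521484), (76.0438232421875, 40.601654052734375), 12.38050651550293) 93.3748930765779
dial etc [546.  198.6  91.7] [621.4 234.7 107. ] [484.8  94.3  80.1]
```

View pics/c1.png

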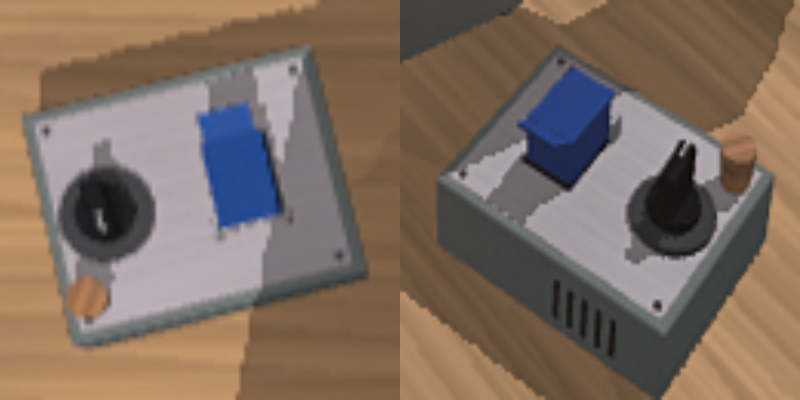

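The crop confirms the heater: dial on the left, blue guard shut with its lip to the front (away from the robot), cork at the rear right. The box centre is about (566.5,154), yaw 194°, and its measured size of 160x199 at z=60 matches.

```bash
cat >> h.py <<'E'
c=np.array([566.5,154.]);a=np.radians(194);XB=np.array([np.cos(a),np.sin(a)]);YB=np.array([-np.sin(a),np.cos(a)])
HG=c+30*XB+35*YB
from scipy.spatial.transform import Rotation as Ro
def st(goal=None):
    s=telemetry.sense(); t=s['tool_pos'];R=Ro.from_euler('xyz',s['tcp_rot'],degrees=True)
    d=t[:2]-HG; q=np.array([-d@XB,d@YB,t[2]])
    B=np.array([[*-XB,0],[*YB,0],[0,0,1]])  # rows: front,left,up
    M=B@R.as_matrix(); f=B@s['ft_force']
    print('t%.1f FLZ'%s['time'],q.round(1),'tilt %.1f'%np.degrees(np.arctan2(-M[0,2],-M[2,2])),'y',M[:,1].round(2),'force FLZ',f.round(1),'gap %.0f'%s['finger_gap'])
    if goal is not None: print('units',((M.T@(np.array(goal)-q))/50).round(2))
E
python3 -m jog '[[[0,0,0,0,0,0.0153,0],[0,0,0,0,0,0.0153,0],[0.56,-0.566,0,0,0,0,0],[0.56,-0.566,0,0,0,0,0],[0.56,-0.566,0,0,0,0,0],[0.56,-0.566,0,0,0,0,0],[0.56,-0.566,0,0,0,0,0],[0.56,-0.566,0,0,0,0,0],[0.56,-0.566,0,0,0,0,0],[0.56,-0.566,0,0,0,0,0],[0.56,-0.566,0,0,0,0,0],[0.56,-0.566,0,0,0,0,0]]]'
python3 -c "from h import *;st([120,0,200])"
```

```text
time: 1.6
tool_pos: [457.3, -200.0, 230.9]
tcp_rot: [-180.0, 0.0, 14.0]
ft_force: [0.2, -0.9, -0.1]
finger_gap: 0.1
t1.6 FLZ [-161.6  282.   230.9] tilt 0.0 y [ 0.  1. -0.] force FLZ [-0.   0.9 -0.1] gap 0
units [ 5.63 -5.64  0.62]
```

```bash
python3 -m jog '[[[0.563,-0.564,0,0,0,0,0],[0.563,-0.564,0,0,0,0,0],[0.563,-0.564,0,0,0,0,0],[0.563,-0.564,0,0,0,0,0],[0.563,-0.564,0,0,0,0,0],[0.563,-0.564,0,0,0,0,0],[0.563,-0.564,0,0,0,0,0],[0.563,-0.564,0,0,0,0,0],[0.563,-0.564,0,0,0,0,0],[0.563,-0.564,0,0,0,0,0],[0,0,0,0,-0.026,0,0],[0,0,0,0,-0.026,0,0]]]' >/dev/null
python3 -m jog '[[[0,0,0,0,-0.026,0,0],[0,0,0,0,-0.026,0,0]]]' >/dev/null
python3 - <<'E'
from h import *
st([95,0,82])
snap('scene','s2'); snap('wrist','w2')
a=cv2.imread('pics/s2.png')[120:330,200:480];b=cv2.imread('pics/w2.png')
cv2.imwrite('pics/v2.png',np.hstack([cv2.resize(a,(400,300)),cv2.resize(b,(400,300))]))
E
```

```text
t3.4 FLZ [122.3   2.  230.9] tilt 33.5 y [0. 1. 0.] force FLZ [ 1.5  0.1 -0.1] gap 0
units [ 1.19 -0.04  2.78]
```

View pics/v2.png

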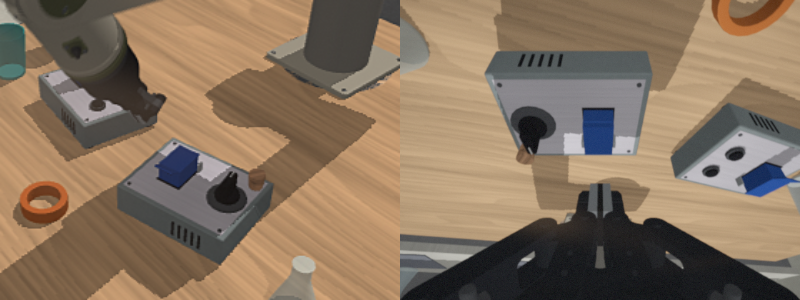

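The left half (scene crop) shows the gripper tilted with its body in front of the box. The right half (wrist) shows the shut fingertips at x≈600, in line with the blue guard at x≈598. I'll check the hinge estimate with the wrist depth.

Run:
```python
from h import *
snap('wrist','w3'); p,d,W=pts('w3')
hsv=cv2.cvtColor(p,cv2.COLOR_RGB2HSV)
b=(hsv[...,0]>105)&(hsv[...,0]<128)&(hsv[...,1]>150)&(d>0)
D=W[...,:2]-HG; F=-(D@XB);L=D@YB
b&=(abs(F)<110)&(abs(L)<60)
print(b.sum(),[np.percentile(q[b],[1,50,99]).round(1) for q in(F,L,W[...,2])])
t=b&(W[...,2]>88); print(cv2.minAreaRect(W[t][:,:2].astype(np.float32)))
for f in range(-10,85,8):
    m=b&(abs(F-f)<4)
    if m.sum(): print(f,m.sum(),np.percentile(W[...,2][m],[5,50,95]).round(1),np.percentile(L[m],[2,98]).round(1))
m=(abs(F)<150)&(abs(L)<200)&(abs(W[...,2]-60)<5)&(d>0);print(cv2.minAreaRect(W[m][:,:2].astype(np.float32)),np.median(W[m][:,2]))
st([95,0,82])
```

```text
2520 [array([ 2.7, 50.5, 76.1]), array([-20.4,  -1.7,  17.3]), array([ 62.4,  93.6, 102.4])]
((583.5899658203125, 123.81361389160156), (76.10722351074219, 38.249969482421875), 14.297003746032715)
-2 12 [93.  93.4 93.5] [-18.4  13.9]
6 171 [93.  93.7 94.5] [-19.3  16.1]
14 181 [93.1 93.8 94.4] [-19.2  16.2]
22 197 [93.1 93.7 94.4] [-19.7  16.7]
30 218 [93.  93.8 94.4] [-20.1  17.3]
38 225 [92.9 93.7 94.5] [-19.7  16.3]
46 238 [92.9 93.8 94.4] [-20.1  16.7]
54 431 [63.8 93.2 94.3] [-20.3  17.4]
62 572 [63.2 74.6 96.6] [-20.2  17.2]
70 123 [ 97.8  99.9 101.9] [-17.8  13.9]
78 152 [ 99.9 101.6 102.9] [-17.6  13.6]
((569.13671875, 77.51014709472656), (392.85003662109375, 201.7510986328125), 87.02212524414062) 60.197847720585614
t3.5 FLZ [122.3   2.1 223.7] tilt 33.7 y [ 0.  1. -0.] force FLZ [ 0.5  0.2 -0.9] gap 0
units [ 1.12 -0.04  2.66]
```

```bash
sed -i 's/^HG=.*/HG=c+28*XB+33.8*YB/' h.py
python3 -m jog '[[[0.2,0,0.4,0,0,0,0],[0.2,0,0.4,0,0,0,0],[0.2,0,0.4,0,0,0,0],[0,0,0,0,0,0,0]]]' >/dev/null; python3 -c "
from h import *
st([97,0,84])"
```

```text
t4.0 FLZ [111.9   3.3 167. ] tilt 33.1 y [0. 1. 0.] force FLZ [ 0.7 -1.8  1.3] gap -0
units [ 0.66 -0.07  1.55]
```

```bash
python3 -m jog '[[[0.165,-0.02,0.39,0,0,0,0],[0.165,-0.02,0.39,0,0,0,0],[0.165,-0.02,0.39,0,0,0,0],[0.165,0,0.38,0,0,0,0],[0,0,0,0,0,0,0],[0,0,0,0,0,0,0]]]' >/dev/null
python3 - <<'E'
from h import *
st([80,0,82])
snap('scene','s4'); snap('wrist','w4')
a=cv2.imread('pics/s4.png')[170:320,260:460];b=cv2.imread('pics/w4.png')
cv2.imwrite('pics/v4.png',np.hstack([cv2.resize(a,(400,300)),cv2.resize(b,(400,300))]))
E
```

```text
t4.8 FLZ [98.7  0.6 84.2] tilt 33.1 y [0. 1. 0.] force FLZ [0.7 0.  1.2] gap -0
units [-0.29 -0.01  0.24]
```

View pics/v4.png

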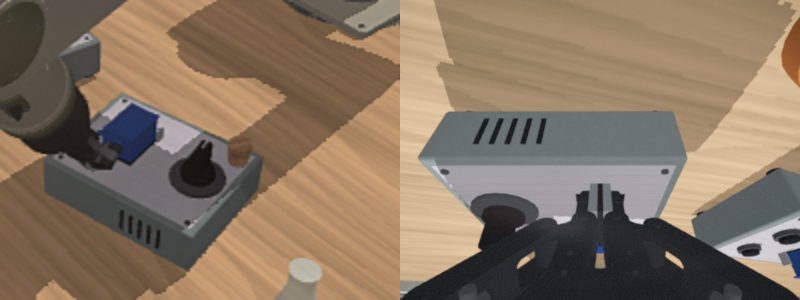

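The tip stands in front of the lip, centred on it at about (105,150) in the crop. Next I move in under the lip and start lifting.

```bash
python3 -m jog '[[[-0.158,-0.01,0.118,0,0,0,0],[-0.158,0,0.118,0,0,0,0],[0,0,0,0,0,0,0]]]' |tail -2;python3 -c "
from h import *
st()"
python3 -m jog '[[[-0.155,0,-0.12,0,0,0,0],[-0.155,0,-0.12,0,0,0,0],[-0.12,0,-0.048,0,0,0,0],[-0.12,0,-0.048,0,0,0,0],[0,0,0,0,0,0,0]]]' >/dev/null
python3 - <<'E'
from h import *
st()
snap('wrist','w5');p,d,W=pts('w5')
snap('scene','s5')
E
```

```text
ft_force: [0.0, -0.3, -0.2]
finger_gap: 0.2
t5.2 FLZ [78.7  0.  82.4] tilt 33.1 y [0. 1. 0.] force FLZ [-0.1  0.3 -0.2] gap 0
t5.8 FLZ [ 64.8   0.  111.3] tilt 33.1 y [0. 1. 0.] force FLZ [ 1.1 -0.9 -0.7] gap 0
```

```bash
cat >> h.py <<'E'
def guard(f):
    p,d,W=pts(f);hsv=cv2.cvtColor(p,cv2.COLOR_RGB2HSV)
    b=(hsv[...,0]>105)&(hsv[...,0]<128)&(hsv[...,1]>130)&(d>0)
    D=W[...,:2]-HG; F=-(D@XB);L=D@YB;b&=(abs(F)<110)&(abs(L)<45)
    Z=W[...,2]; print('guard',b.sum(),'F',np.percentile(F[b],[1,99]).round(),'Z',np.percentile(Z[b],[1,99]).round())
    i=np.argmax(np.where(b,Z,0)); print('highest F,L,Z',F.flat[i].round(),L.flat[i].round(),Z.flat[i].round())
E
python3 -c "
from h import *
guard('s4');guard('s5')"
python3 -m jog '[[[-0.125,0,-0.025,0,0,0,0],[-0.125,0,-0.025,0,0,0,0],[-0.128,0,-0.004,0,0,0,0],[-0.128,0,-0.004,0,0,0,0],[0,0,0,0,0,0,0]]]' >/dev/null
python3 - <<'E'
from h import *
st()
snap('scene','s6');guard('s6')
E
```

```text
guard 474 F [-0. 72.] Z [ 62. 102.]
highest F,L,Z 72.0 4.0 103.0
guard 235 F [-6. 56.] Z [ 69. 107.]
highest F,L,Z 41.0 -20.0 109.0
t6.6 FLZ [4.490e+01 1.000e-01 1.275e+02] tilt 33.1 y [0. 1. 0.] force FLZ [ 1.  -0.3 -0.4] gap 0
guard 229 F [-6. 50.] Z [ 72. 120.]
highest F,L,Z 32.0 -21.0 121.0
```

The guard is following the tip, now at about 35–40° with low force.

```bash
python3 -m jog '[[[-0.127,0,0.018,0,0,0,0],[-0.127,0,0.018,0,0,0,0],[-0.122,0,0.04,0,0,0,0],[-0.122,0,0.04,0,0,0,0],[0,0,0,0,0,0,0]]]' >/dev/null
python3 - <<'E'
from h import *
st()
snap('scene','s7');guard('s7')
E
python3 -m jog '[[[-0.112,0,0.062,0,0,0,0],[-0.112,0,0.062,0,0,0,0],[-0.101,0,0.078,0,0,0,0],[-0.101,0,0.078,0,0,0,0],[0,0,0,0,0,0,0]]]' >/dev/null
python3 - <<'E'
from h import *
st()
snap('scene','s8');guard('s8')
a=cv2.imread('pics/s7.png')[170:320,260:460];b=cv2.imread('pics/s8.png')[170:320,260:460]
cv2.imwrite('pics/v8.png',np.hstack([cv2.resize(a,(400,300)),cv2.resize(b,(400,300))]))
E
```

```text
t7.2 FLZ [2.070e+01 1.000e-01 1.359e+02] tilt 33.1 y [0. 1. 0.] force FLZ [-0.5  0.7  0.4] gap 0
guard 225 F [-12.  36.] Z [ 74. 128.]
highest F,L,Z 12.0 -18.0 130.0
t7.9 FLZ [-4.900e+00  1.000e-01  1.355e+02] tilt 33.2 y [0. 1. 0.] force FLZ [-0.3  0.4 -0.5] gap -0
guard 113 F [-24.   9.] Z [ 70. 129.]
highest F,L,Z 7.0 -7.0 130.0
```

View pics/v8.png

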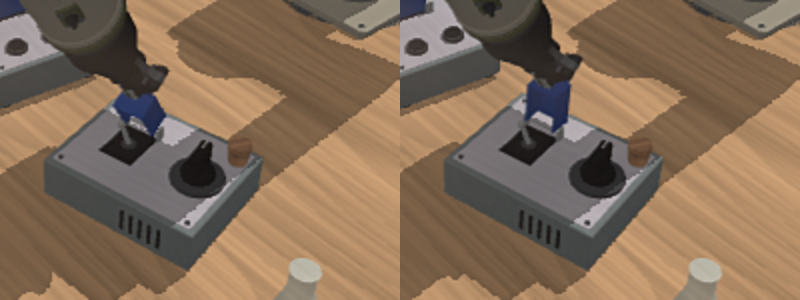

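The guard is nearly upright, and the toggle shows at about (527,130), leaning away from the dial. I push a bit further, then withdraw along the tool.

```bash
python3 -m jog '[[[-0.09,0,0.08,0,0,0,0],[-0.08,0,0.08,0,0,0,0],[-0.07,0,0.07,0,0,0,0],[0,0,0,0,0,0,0]]]' >/dev/null; python3 -c "
from h import *
st()"
python3 -m jog '[[[0.1,0,-0.3,0,0,0,0],[0.2,0,-0.4,0,0,0,0],[0.3,0,-0.4,0,0,0,0],[0.3,0,-0.3,0,0,0,0],[0,0,0,0,0,0,0],[0,0,0,0,0,0,0]]]' >/dev/null
python3 - <<'E'
from h import *
st([28,36,110])
snap('scene','s9');guard('s9')
snap('wrist','w9');guard('w9')
a=cv2.imread('pics/s9.png')[170:320,260:460];b=cv2.imread('pics/w9.png')
cv2.imwrite('pics/v9.png',np.hstack([cv2.resize(a,(400,300)),cv2.resize(b,(400,300))]))
E
```

```text
t8.5 FLZ [-2.120e+01  1.000e-01  1.324e+02] tilt 33.2 y [0. 1. 0.] force FLZ [ 0.4 -0.1  0.1] gap 0
t9.2 FLZ [ 54.7  -0.  166. ] tilt 33.2 y [0. 1. 0.] force FLZ [ 0.1 -0.6  0.7] gap 0
units [0.16 0.72 1.23]
guard 146 F [-42.   7.] Z [ 66. 138.]
highest F,L,Z -40.0 0.0 139.0
guard 2552 F [-26.  66.] Z [ 68. 163.]
highest F,L,Z 106.0 40.0 228.0
```

View pics/v9.png

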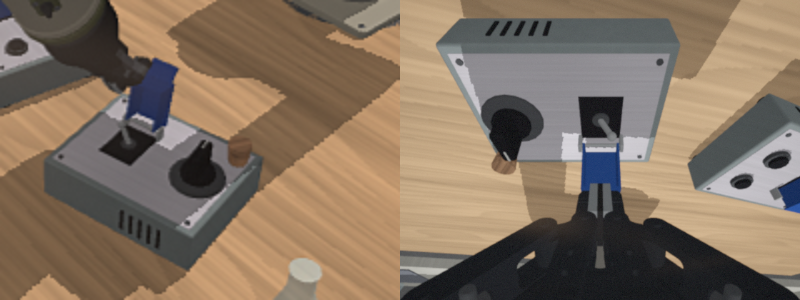

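The guard stays back by itself, with its lip edge at F −40, Z 139 (expected −43, 138). The toggle leans left, away from the dial. I now place the tip on its left side.

```bash
python3 -m jog '[[[0,0.38,0,0,0,0,0],[0,0.38,0,0,0,0,0],[0.05,0,0.4,0,0,0,0],[0.05,0,0.4,0,0,0,0],[0.06,0,0.4,0,0,0,0],[0,0,0,0,0,0,0]]]' >/dev/null; python3 -c "
from h import *
st([28,38,80])"
```

```text
t10.1 FLZ [ 27.5  39.4 110.4] tilt 33.4 y [0. 1. 0.] force FLZ [ 0.5 -0.6  0.4] gap -0
units [ 0.34 -0.03  0.5 ]
```

```bash
python3 -m jog '[[[0.11,0,0.17,0,0,0,0],[0.11,0,0.17,0,0,0,0],[0.11,0,0.16,0,0,0,0],[0,0,0,0,0,0,0],[0,0,0,0,0,0,0]]]' >/dev/null; python3 -c "
from h import *
st()"
for i in 1 2; do :; done
python3 -m jog '[[[0,-0.1,0,0,0,0,0],[0,-0.1,0,0,0,0,0],[0,0,0,0,0,0,0]]]' >/dev/null; python3 -c "
from h import *
st()"
python3 -m jog '[[[0,-0.06,0,0,0,0,0],[0,-0.06,0,0,0,0,0],[0,-0.06,0,0,0,0,0]]]' >/dev/null
python3 - <<'E'
from h import *
st()
snap('wrist','w10');snap('scene','s10')
a=cv2.imread('pics/s10.png')[170:320,260:460];b=cv2.imread('pics/w10.png')
cv2.imwrite('pics/v10.png',np.hstack([cv2.resize(a,(400,300)),cv2.resize(b,(400,300))]))
E
```

```text
t10.7 FLZ [29.4 38.  82. ] tilt 33.2 y [0. 1. 0.] force FLZ [-0.  -0.4  0.7] gap 0
t11.1 FLZ [29.4 27.5 82.1] tilt 33.1 y [0. 1. 0.] force FLZ [ 0.8 -0.5 -0.6] gap 0
t11.4 FLZ [29.5 19.9 83.6] tilt 33.1 y [0. 1. 0.] force FLZ [2.5 3.2 7.5] gap 0
```

View pics/v10.png

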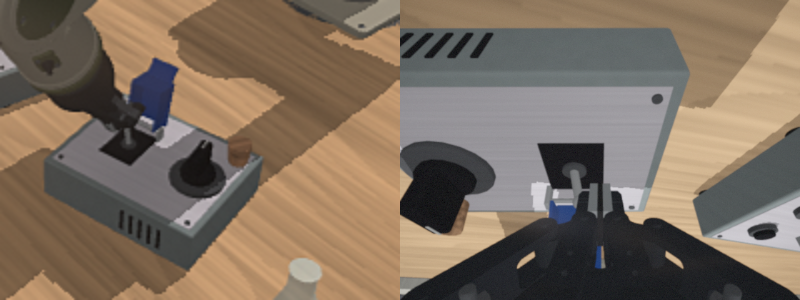

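The tip touches the ball from above (Z force 7.5 N): it's too high. I back off and go lower.

```bash
python3 -m jog '[[[0,0.1,0,0,0,0,0],[0,0.1,0,0,0,0,0],[0,0.08,0,0,0,0,0],[0,0,0,0,0,0,0]]]' >/dev/null; python3 -c "
from h import *
st([28,34,74])"
python3 -m jog '[[[0.03,0,0.08,0,0,0,0],[0.03,0,0.08,0,0,0,0],[0,0,0,0,0,0,0]]]' >/dev/null; python3 -c "
from h import *
st([28,34,74])"
```

```text
t12.1 FLZ [29.  33.5 81.6] tilt 33.2 y [0. 1. 0.] force FLZ [-0.2 -0.2  0.1] gap -0
units [0.07 0.01 0.14]
t12.4 FLZ [26.9 32.9 72.8] tilt 33.2 y [0. 1. 0.] force FLZ [ 0.1 -0.2 -0. ] gap 0
units [ 0.01  0.02 -0.03]
```

```bash
python3 -m jog '[[[0,-0.08,0,0,0,0,0],[0,-0.08,0,0,0,0,0],[0,-0.06,0,0,0,0,0]]]' >/dev/null; python3 -c "
from h import *
st()"
python3 -m jog '[[[0,-0.05,0,0,0,0,0],[0,-0.05,0,0,0,0,0]]]' >/dev/null; python3 -c "
from h import *
st()"
python3 -m jog '[[[0,-0.04,0,0,0,0,0],[0,-0.04,0,0,0,0,0]]]' >/dev/null; python3 -c "
from h import *
st()"
```

```text
t12.8 FLZ [27.5 21.9 73.8] tilt 33.1 y [0. 1. 0.] force FLZ [-0.3  1.8  1.5] gap 0
t13.1 FLZ [27.5 17.1 73.7] tilt 33.1 y [0. 1. 0.] force FLZ [0.7 1.3 1.7] gap -0
t13.3 FLZ [27.4 13.  73.5] tilt 33.2 y [0. 1. 0.] force FLZ [1.2 1.  0.7] gap 0
```

```bash
s(){ python3 -c "
from h import *
st()"; }
python3 -m jog '[[[0,-0.04,0,0,0,0,0],[0,-0.04,0,0,0,0,0]]]' >/dev/null; s
python3 -m jog '[[[0,-0.04,0,0,0,0,0],[0,-0.03,0,0,0,0,0]]]' >/dev/null; s
python3 - <<'E'
from h import *
snap('wrist','w11');snap('scene','s11')
a=cv2.imread('pics/s11.png')[170:320,260:460];b=cv2.imread('pics/w11.png')[120:330,140:420]
cv2.imwrite('pics/v11.png',np.hstack([cv2.resize(a,(400,300)),cv2.resize(b,(400,300))]))
E
```

```text
t13.6 FLZ [27.3  9.  73.3] tilt 33.2 y [0. 1. 0.] force FLZ [-0.2  1.7 -1. ] gap 0
t13.8 FLZ [27.3  7.4 73.3] tilt 33.2 y [0. 1. 0.] force FLZ [-0.4 14.1 -2.4] gap 0
```

View pics/v11.png

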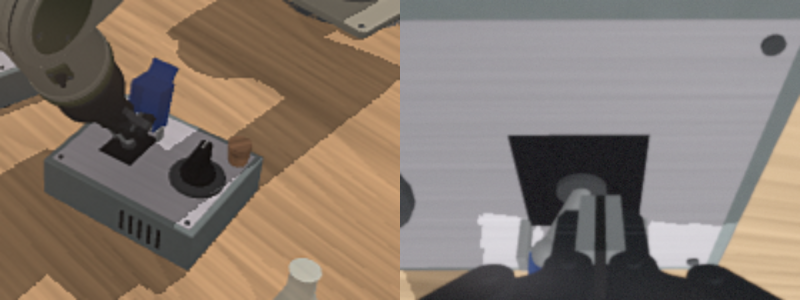

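The force jumped to 14 N at L 7.4, which is the toggle's stop: the bat now leans to the dial side. I retreat left, up and away, then upright the tool and go behind the guard.

```bash
python3 -m jog '[[[0,0.1,0,0,0,0,0],[0,0.2,0,0,0,0,0],[0,0.2,0,0,0,0,0],[0,0,-0.5,0,0,0,0],[0,0,-0.8,0,0,0,0],[0,0,-0.8,0,0,0,0],[0,0,-0.6,0,0,0,0],[0,0,0,0,0,0,0]]]' >/dev/null
python3 - <<'E'
from h import *
st()
snap('wrist','w12');snap('scene','s12');guard('s12')
a=cv2.imread('pics/s12.png')[170:320,260:460];b=cv2.imread('pics/w12.png')[0:210,140:420]
cv2.imwrite('pics/v12.png',np.hstack([cv2.resize(a,(400,300)),cv2.resize(b,(400,300))]))
E
```

```text
t14.9 FLZ [102.9  31.  188.7] tilt 32.9 y [0. 1. 0.] force FLZ [ 0.2 -0.1 -0.6] gap -0
guard 99 F [-42.   8.] Z [ 66. 138.]
highest F,L,Z -38.0 -15.0 138.0
```

View pics/v12.png

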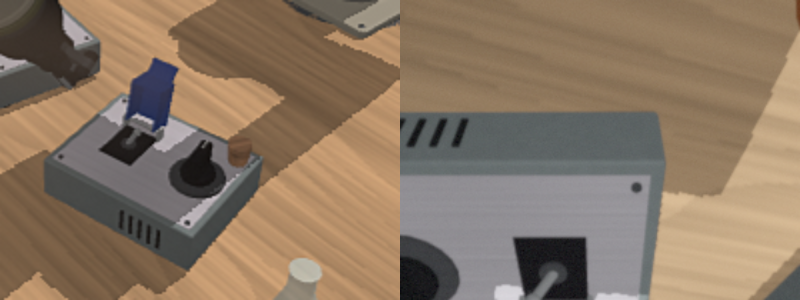

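```bash
python3 -m jog '[[[-0.22,0,-0.34,0,0,0,0],[-0.22,0,-0.34,0,0,0,0],[0,0,0,0,0.023,0,0],[0,0,0,0,0.023,0,0],[0,0,0,0,0.023,0,0],[0,0,0,0,0.023,0,0],[0,0,0,0,0,0,0],[0,0,0,0,0,0,0]]]' >/dev/null; python3 -c "
from h import *
st([-75,0,200])"
```

```text
t16.0 FLZ [102.1  30.6 229.2] tilt 0.0 y [0. 1. 0.] force FLZ [0.4 0.1 0.6] gap 1
units [-3.54 -0.62  0.58]
```

```bash
python3 -m jog '[[[-0.59,-0.1,0,0,0,0,0],[-0.59,-0.1,0,0,0,0,0],[-0.59,-0.1,0,0,0,0,0],[-0.59,-0.1,0,0,0,0,0],[-0.59,-0.1,0,0,0,0,0],[-0.59,-0.11,0,0,0,0,0],[0,0,0.5,0,0,0,0],[0,0,0.5,0,0,0,0],[0,0,0.5,0,0,0,0],[0,0,0.5,0,0,0,0],[0,0,0,0,0,0,0]]]' >/dev/null; python3 -c "
from h import *
st([-60,0,124])
snap('scene','s13');guard('s13')"
```

```text
t17.4 FLZ [-75.5   0.2 126.4] tilt 0.3 y [0. 1. 0.] force FLZ [ 0.  -0.6 -0.6] gap 0
units [ 0.31 -0.    0.05]
guard 125 F [-83.   8.] Z [ 66. 287.]
highest F,L,Z -83.0 -36.0 293.0
```

```bash
s(){ python3 -c "
from h import *
st()"; }
python3 -m jog '[[[0.15,0,0,0,0,0,0],[0.15,0,0,0,0,0,0],[0.12,0,-0.01,0,0,0,0],[0.12,0,-0.05,0,0,0,0],[0.12,0,-0.05,0,0,0,0]]]' >/dev/null; s
python3 -m jog '[[[0.12,0,-0.05,0,0,0,0],[0.12,0,-0.04,0,0,0,0],[0.12,0,-0.03,0,0,0,0],[0.12,0,-0.02,0,0,0,0]]]' >/dev/null; s
python3 -c "
from h import *
snap('scene','s14');guard('s14')"
```

```text
t18.1 FLZ [-42.3   0.2 132.9] tilt 0.0 y [0. 1. 0.] force FLZ [-0.4  0.6 -0.4] gap 0
t18.6 FLZ [-18.3   0.2 139.7] tilt 0.0 y [0. 1. 0.] force FLZ [ 0.6 -0.1 -0.2] gap -0
guard 122 F [-16.  26.] Z [ 73. 150.]
highest F,L,Z -4.0 -17.0 151.0
```

The guard is following (lip edge at F −4, Z 151). I continue forward over the top.

```bash
s(){ python3 -c "
from h import *
st()
snap('scene','s$1');guard('s$1')"; }
python3 -m jog '[[[0.12,0,-0.01,0,0,0,0],[0.12,0,0,0,0,0,0],[0.12,0,0,0,0,0,0],[0.12,0,0,0,0,0,0]]]' >/dev/null; s 15
python3 -m jog '[[[0.1,0,0,0,0,0,0],[0.1,0,0,0,0,0,0],[0.1,0,0,0,0,0,0],[0,0,0,0,0,0,0],[0,0,0,0,0,0,0]]]' >/dev/null; s 16
```

```text
t19.1 FLZ [5.700e+00 1.000e-01 1.401e+02] tilt 0.0 y [0. 1. 0.] force FLZ [0.5 0.9 0.4] gap -0
guard 476 F [-6. 64.] Z [ 69. 115.]
highest F,L,Z 66.0 -17.0 118.0
t19.8 FLZ [ 20.2   0.  140. ] tilt 0.1 y [0. 1. 0.] force FLZ [-0.  -0.2  0.3] gap 0
guard 533 F [-1. 72.] Z [ 61. 101.]
highest F,L,Z 7.0 -17.0 206.0
```

The guard has dropped shut (lip at F 72, Z about 101, same as at the start). I withdraw upward and make the final check.

```bash
python3 -m jog '[[[0,0,-0.6,0,0,0,0],[0,0,-0.6,0,0,0,0],[-0.5,0,-0.6,0,0,0,0],[-0.6,0,-0.6,0,0,0,0],[-0.6,0,0,0,0,0,0],[-0.6,0,0,0,0,0,0],[-0.6,0,0,0,0,0,0],[0,0,0,0,0,0,0],[0,0,0,0,0,0,0],[0,0,0,0,0,0,0]]]' >/dev/null
python3 - <<'E'
from h import *
st()
snap('scene','s17');guard('s1' if 0 else 's17');guard('scene1');snap('top','t17')
a=cv2.imread('pics/s17.png');b=cv2.imread('pics/scene1.png')
cv2.imwrite('pics/v17.png',np.hstack([b[100:400,140:540],a[100:400,140:540]]))
E
```

```text
t21.1 FLZ [-124.1    0.3  260.2] tilt 0.0 y [0. 1. 0.] force FLZ [-0.1 -0.   0.3] gap 0
guard 532 F [-1. 72.] Z [ 61. 102.]
highest F,L,Z -110.0 -40.0 318.0
guard 544 F [-1. 72.] Z [ 60. 102.]
highest F,L,Z 74.0 -18.0 104.0
```

View pics/v17.png

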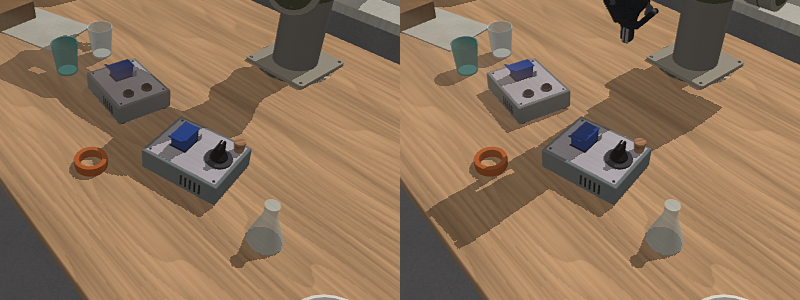

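Before (left) and after (right) match: guard shut, and the dial, cork, tape, flask, beaker and stirrer box are unmoved. The arm is clear.

```bash
python3 -c "
from bench import job; print(job.hand_in())"
```

```text
the job is handed in; nothing more can be done
None
```

The heater is switched on as asked and the job is handed in, at about 21 s of the 59 s allowed.

- **Guard open:** I lifted it by the lip with a tilted, shut fingertip, and it stayed back by itself. The lip edge measured 40–42 mm behind the hinge at 138–139 mm height, against 43 mm and 138 mm expected.
- **Toggle:** I pushed it from its left side until it reached its stop, and a picture with the guard open showed it leaning to the dial side. My first push was too high and touched the ball from above at about 7.5 N, so I backed off and went lower. Moving it then took 1–2 N, with 14 N measured at the stop.
- **Guard shut:** I tipped it forward from behind and it dropped shut. Its measured shape matches the start picture (lip 72 mm in front of the hinge, 102 mm high).

The before and after pictures show the dial, cork, flask, beaker, tape roll and the other box unchanged. The arm ended clear, with the wrist force close to zero. The toggle cannot be seen under the shut guard, so its final angle rests on the stop force and the picture taken before closing. No check failed or disagreed, apart from a 2–3 mm offset in the camera estimate of the hinge, which I corrected for before lifting the guard.

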